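Span gauge off, test bar on: dress the bend rig

TASK

The span of the bend rig has been set, so lift the notched span gauge off the two support rollers and hang it by its hole on the free peg of the gauge rack. Then gently lay the whole test bar flat across the two rollers, square to them and centred, with the same overhang at each end. Leave the broken bar halves, the brass weights and their hanger where they are.

Things in the scene. Friction and masses are not known exactly. Their poses are not given: they have to be found in the camera images.
- rig: Bend rig, fixed: grey base 110 (x) x 200 (y) x 18 mm with two support posts at y = -64 and +64 mm, each topped by a fixed steel roller (10 mm diameter, 56 mm long, along x), and a dial gauge between them (plunger tip at z = 106 mm). A scale and black thumbscrews on its -x side. Origin: centre of the underside, on the bench. Yaw within 0.35 rad.
- span_mid (a point): Mid-span of the rig: midway between the two rollers, level with their tops, 120 mm above the bench; axes as the rig's. A laid bar lies along y with the middle of its underside here. Retaining plates at the roller ends (x = +-26 mm) stay 3 mm below this level.
- gauge: Span gauge, upright aluminium plate 10 mm thick (x), 0.11 to 0.22 kg: beam 152 mm long (y), z = 0 to 30 mm, its notches (11.5 mm wide, 6 mm deep, 128 mm apart) sitting over the rollers; on its middle a tab 44 mm wide (y), top at z = 85 mm. Origin: mid-beam at the notch ceilings, at the start on span_mid with the rig's yaw. Feet end at z = -6 mm. Both faces alike.
- gauge_hole (a point): Centre of the 21 mm hole through the gauge's tab (along the gauge's x), 50 mm above its origin. The tab is solid plate above the hole, from 11 to 35 mm over this point: pinch it there from above by its two faces.
- rack: Gauge rack, fixed, left or right of the rig, facing -x within 0.3 rad of yaw: steel foot 100 (x) x 210 (y) x 12 mm, two posts behind (129 mm high), wooden rail (z = 103 to 127 mm, front face at x = 18 mm) with two steel pegs towards -x, 8 mm thick, tips at x = -52 mm: the free one at y = -60 mm, the other, at y = 75 mm, holding a shorter gauge 84 mm wide. Origin: centre of the underside.
- peg_tip (a point): Centre of the free peg's tip (half-ball of 4 mm radius), 123 mm above the bench; axes as the rack's. From here the peg runs 70 mm towards +x to the rail, sloping down 10 mm on the way.
- bar: The whole test bar, pale glass-fibre laminate, 160 mm long (y) x 15 mm (x) x 8 mm, 29 to 47 g, flat on the bench on the side of the rig where the rack is not. Origin: centre of the underside.
- bar_mid (a point): Middle of the test bar, 4 mm above its origin; 124 mm above the bench when it lies on the rollers.
- broken_a: Broken half of the last test bar, same pale material, flat on the bench 80 mm from the whole bar: 74 x 15 x 8 mm, long along its y. Bystander.
- broken_b: The other broken half, flat on the bench on the other side of the whole bar: 66 x 15 x 8 mm, long along its y. Bystander.
- weight_a: Slotted brass weight lying just behind the rig, a disc 56 mm in diameter and 22 mm high; origin centre of underside. Bystander.
- weight_b: Smaller slotted brass weight behind the rig, 48 mm in diameter and 15 mm high; origin centre of underside. Bystander.
- hanger: Brass weight hanger standing behind the rig: round foot 48 mm in diameter, thin stem and hook, 113 mm high; origin centre of underside. Bystander.
Not all that is in view belongs to the job. Leave any blue or purple look-alike of the gauge alone.

How it is judged:
By the outcome, as a careful person would: the job done as asked, in the order asked, and still so for the second after the job is handed in, with the robot touching nothing.
It also fails if it takes over 64 s, if anything falls off the work surface, if the arm or the gripper's body presses on something with over 40 N, if the wrist force passes 120 N, or if a joint passes its speed limit or range.

ROBOT

A 7-joint arm with a two-finger parallel gripper is mounted at the origin on the work surface. World frame = base frame: x ahead of the robot, y to its left, z up, the work surface at z = 0. Lengths are in m, angles in rad, forces in N, time in s.
With the tool pointing down it reaches from about 0.35 to 0.9 m from the base axis. Payload 19.9 kg.
Tool frame: the origin (TCP) lies between the finger pads; the fingertips stand 19 mm ahead of it and the grasp point (between the pads) is the TCP; z points along the fingers, y is the line along which they close (so a half turn about z gives the same grasp; the last joint's range is limited). The gripper opens to 94 mm and grips with 3 to 60 N. Pads are 16 mm wide; open, the fingers measure 119 mm over their backs; the gripper's body (75 mm by 177 mm) begins 78 mm behind the grasp point.
Start: joints at [1.167, 0.417, -0.01, 1.614, 0.005, 1.111, -0.053], TCP at [0.221, -0.585, 0.224] pointing down, gripper open.
Joint ranges: [-2.81, 2.81], [-0.39, 2.02], [-1.27, 1.25], [0.06, 2.57], [-1.19, 4.33], [0.19, 2], [-2.82, 2.82]. Speed limits (rad/s): [1.89, 1.89, 2.39, 2.39, 3.01, 3.01, 3.01].

INTERFACE

Orientations are given as a 3x3 rotation matrix whose columns are the frame's x, y, z axes.
In Python, from rig import robot gives the robot as it stands. Calls block until the motion is done:
- robot.move_ptp(position, orientation): joint-space move of the TCP to a pose.
- robot.move_linear(position, velocity=0.15, frame=None, threshold=None): straight line of the TCP; frame=None keeps the orientation; velocity is the mean speed in m/s. With threshold (N) it stops when the force on the tool has changed by that much, and returns True; else False.
- robot.goto_joints(angles): joint-space move.
- robot.gripper_to(opening): finger opening in m; the grip force is fixed at half the most; returns when the fingers have stopped.
- robot.pause(seconds).
- robot.ik(position, orientation): joint angles nearest the present ones, or None.
- robot.get_state(): the state.
- robot.grab_frame(name): name is "scene" or "side" or "wrist"; returns the picture (400x640x3 uint8, red, green, blue); there is no depth.
- robot.camera_info(name): a dict with "fx", "fy", "cx", "cy" (pixels), "dist" ([k1, k2, p1, p2, k3] as OpenCV has them; the pictures are not rectified), "rvec" (rotation vector, rad) and "tvec" (3), from world to camera coordinates, as OpenCV has them. Camera axes: x right, y down, z forward; pixel columns grow to the right and rows downward; lengths in m; the calibration is good to about 2 mm. A picture is of the moment at which its call begins: read the wrist's pose just before it. camera_info takes no time and is no camera call; for the wrist camera it gives the pose at the moment of the call.
A pose or a line that the arm cannot do raises robot.PlanningError and nothing moves.
- robot.sign_off(): hands the job in; it is judged then, once.
The state is a dict: "time": time; "qpos": joint angles; "joint_vel": joint speeds; "effort": joint torques, N m; "ee_pos": TCP position; "tool_rot": TCP orientation; "force": force on the tool from outside, world axes, zero at the start; "moment": the same for the moment, N m; "opening": finger opening in m; "grasp_force": force on a finger pad.
Only numpy, scipy, OpenCV 4.12 (cv2) and the standard library are available. Lean on these libraries where they do the work, as an engineer would, in place of code of your own. Each camera call takes 0.05 s, during which the arm holds its last target. There are 200 camera calls.

## Working session

There is one attempt and no reset: what is moved stays moved. The work goes in short steps, each a Python script; the robot and the scene stay as the last script left them, time stands still between calls to the robot, and variables do not carry over. Pictures are saved under pics/ and viewed, at most 10 in all, crops included, and the job is handed in when it is done.

```bash
mkdir -p pics; ls; python3 - <<'E'
from rig import robot
import cv2,numpy as np
for n in ["scene","side"]:
    im=robot.grab_frame(n); cv2.imwrite(f"pics/{n}0.png",im[:,:,::-1])
    ci=robot.camera_info(n); R=cv2.Rodrigues(np.array(ci['rvec']))[0]; print(n,ci, -R.T@np.array(ci['tvec']).ravel())
s=robot.get_state();print(s['time'],s['ee_pos'],s['tool_rot'])
E
```

```text
pics
scene {'fx': 433.2300460146412, 'fy': 433.2300460146412, 'cx': 318.46253951903105, 'cy': 199.23990333230674, 'dist': array([-0.04998207,  0.        ,  0.        ,  0.        ,  0.        ]), 'rvec': array([ 1.53290943,  2.18013827, -0.73907945]), 'tvec': array([ 0.20587107, -0.30376136,  1.56844188])} [1.19807524 0.2065503  1.05670076]
side {'fx': 404.68027280960797, 'fy': 404.68027280960797, 'cx': 321.94053999986386, 'cy': 202.39355888824466, 'dist': array([-0.00293672,  0.        ,  0.        ,  0.        ,  0.        ]), 'rvec': array([ 0.37735953, -2.66062186,  1.32715616]), 'tvec': array([0.50807135, 0.20579997, 1.12985093])} [0.24965146 0.88952964 0.8505671 ]
0.1 [ 0.22113357 -0.58424464  0.22390933] [[ 9.35241110e-01  3.54011110e-01 -4.47712167e-04]
 [ 3.54011385e-01 -9.35240605e-01  9.74774820e-04]
 [-7.36374818e-05 -1.07014469e-03 -9.99999425e-01]]
```

View pics/scene0.png

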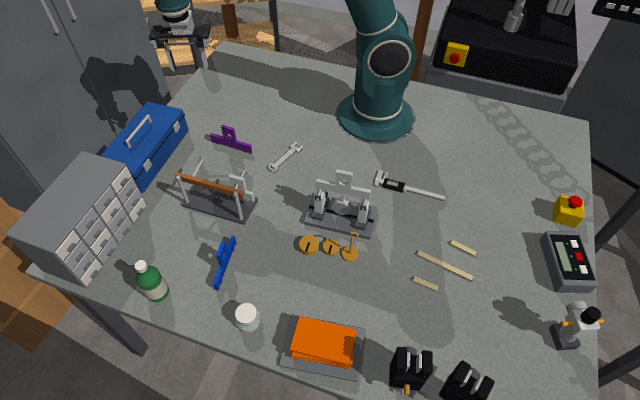

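View pics/side0.png

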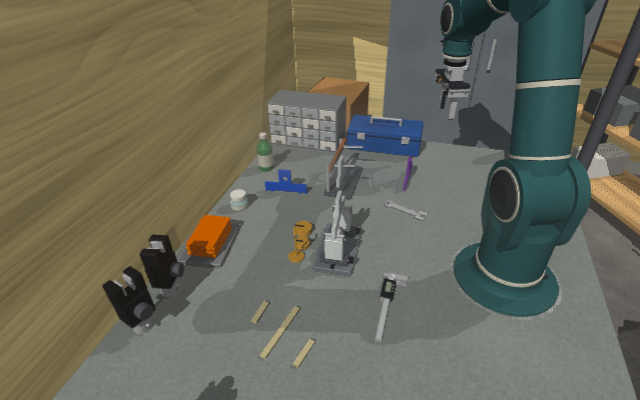

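The scene picture shows the rig at about (340,210) with the gauge on it, the rack at (215,195), which is robot right (-y), and the whole bar running (418,252)–(473,278) between its broken halves. The purple and blue pieces are the decoys. Next I'll localise these roughly and look closer with the wrist camera.

```bash
cat > h.py <<'E'
from rig import robot
import cv2,numpy as np
def cam(n):
    c=robot.camera_info(n); K=np.array([[c['fx'],0,c['cx']],[0,c['fy'],c['cy']],[0,0,1.]])
    return dict(K=K,d=np.array(c['dist']),r=np.array(c['rvec']).ravel(),t=np.array(c['tvec']).ravel())
def onz(c,uv,z):
    R=cv2.Rodrigues(c['r'])[0]; o=-R.T@c['t']
    p=cv2.undistortPoints(np.array(uv,float).reshape(-1,1,2),c['K'],c['d']).reshape(-1,2)
    d=np.c_[p,np.ones(len(p))]@R
    return o+d*((z-o[2])/d[:,2])[:,None]
def proj(c,P): return cv2.projectPoints(np.array(P,float).reshape(-1,1,3),c['r'],c['t'],c['K'],c['d'])[0].reshape(-1,2)
def down(yaw):  # tool z down, tool y axis along direction yaw+90 (x axis along yaw)
    c,s=np.cos(yaw),np.sin(yaw)
    return np.array([[c,s,0],[s,-c,0],[0,0,-1.]])
E
python3 - <<'E'
from h import *
np.set_printoptions(precision=4,suppress=True)
c=cam("scene")
print("bar",onz(c,[(418,252),(473,278)],.008))
print("rigbase",onz(c,[(303,227),(369,237),(378,213)],.018))
print("rackfoot",onz(c,[(182,208),(246,222),(257,201)],.012))
print("gauge tabtop",onz(c,[(345,172)],.205))
print("brk",onz(c,[(425,284),(463,247)],.008))
w=robot.camera_info("wrist");R=cv2.Rodrigues(np.array(w['rvec']))[0];o=-R.T@np.array(w['tvec']).ravel()
s=robot.get_state(); print(w['fx'],w['cx'],s['tool_rot'].T@(o-s['ee_pos']),(s['tool_rot'].T@R.T))
im=robot.grab_frame("scene")
a=cv2.resize(im[150:290,165:485],None,fx=2.5,fy=2.5,interpolation=cv2.INTER_CUBIC); cv2.imwrite("pics/crop1.png",a[:,:,::-1])
E
```

```text
bar [[0.5176 0.2632 0.008 ]
 [0.5477 0.4212 0.008 ]]
rigbase [[ 0.5542 -0.0676  0.018 ]
 [ 0.5226  0.1209  0.018 ]
 [ 0.4325  0.1233  0.018 ]]
rackfoot [[ 0.6103 -0.4361  0.012 ]
 [ 0.5908 -0.2324  0.012 ]
 [ 0.5093 -0.2344  0.012 ]]
gauge tabtop [[0.4717 0.0231 0.205 ]]
brk [[0.6089 0.3015 0.008 ]
 [0.4583 0.3809 0.008 ]]
344.4433997391903 322.95463521214367 [ 0.077   0.0013 -0.1601] [[-0.0016 -0.9634 -0.2679]
 [ 1.     -0.0016 -0.0001]
 [-0.0004 -0.2679  0.9634]]
```

View pics/crop1.png

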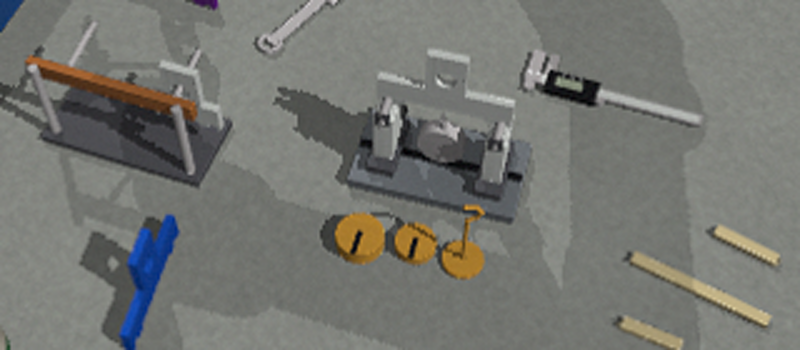

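The crop shows the rig and gauge at (440,130), with the gauge hole near (447,75). In the rack at (130,110) the free peg is on the left near (85,45) and the other gauge hangs on the right. Wrist views of the rack and rig come next.

```bash
python3 - <<'E'
from h import *
import pickle
P={}
def look(n,p,yaw):
    robot.move_ptp(p,down(yaw)); robot.pause(.15)
    P[n]=cam("wrist"); im=robot.grab_frame("wrist"); cv2.imwrite(f"pics/{n}.png",im[:,:,::-1]); s=robot.get_state(); print(n,s['time'],s['ee_pos'],s['qpos'].round(2))
look("wrack",[.52,-.30,.32],.095+np.pi/2)
look("wrig",[.487,.05,.36],.166+np.pi/2)
pickle.dump(P,open("cams.pkl","wb"))
E
```

```text
wrack 1.9083 [ 0.519529  -0.3007961  0.3197493] [ 0.79  0.33 -0.41  1.55  0.13  1.3   0.46]
wrig 3.4417 [0.48724293 0.04916708 0.35978344] [ 0.47  0.1  -0.68  1.73  0.07  1.33 -0.06]
```

View pics/wrack.png

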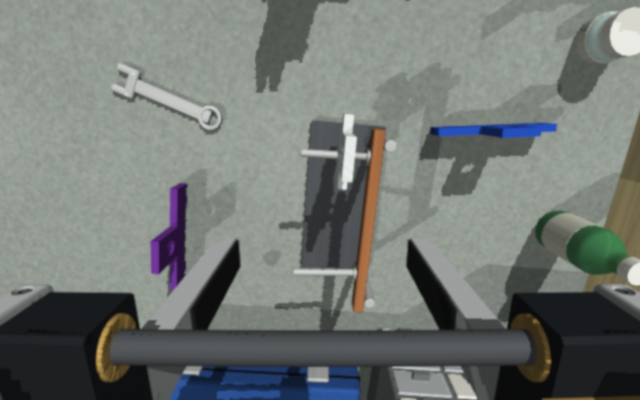

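View pics/wrig.png

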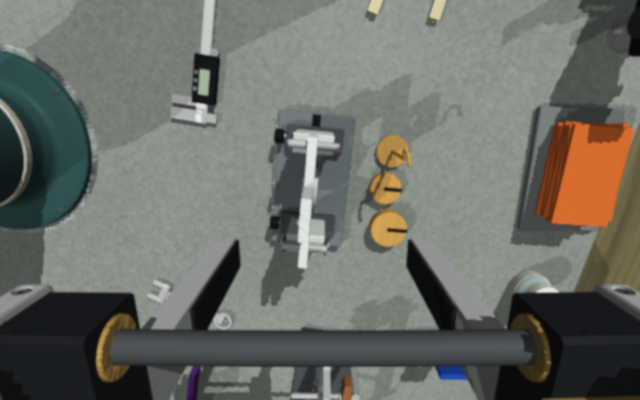

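In the wrist view of the rack, the free peg's tip is at about (295,272) and its rail end at (355,272). The occupied peg's tip is at (303,153), and the rail runs from (379,128) to (359,312). In the rig view the gauge beam runs from (310,130) to (303,268). An enlarged crop of both will give better pixels.

```bash
python3 - <<'E'
import cv2,numpy as np
a=cv2.imread("pics/wrack.png")[112:320,290:400];b=cv2.imread("pics/wrig.png")[100:275,265:360]
a=cv2.resize(a,None,fx=2.88,fy=2.88,interpolation=cv2.INTER_CUBIC);b=cv2.resize(b,None,fx=3.4,fy=3.4,interpolation=cv2.INTER_CUBIC)
m=np.zeros((600,800,3),np.uint8);m[:a.shape[0],:a.shape[1]]=a;m[:b.shape[0],400:400+b.shape[1]]=b
cv2.imwrite("pics/mos.png",m)
E
```

```text
(no output)
```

View pics/mos.png

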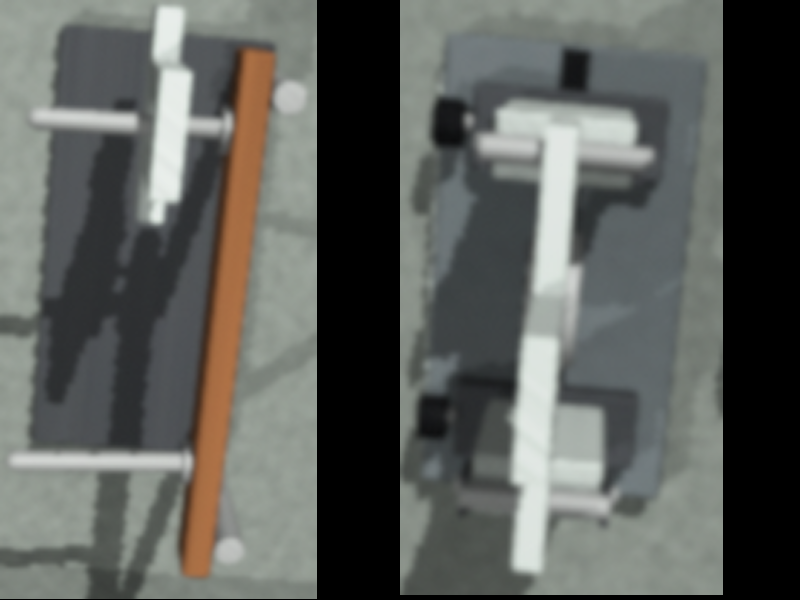

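The rack crop is on the left: free peg from (11,460) to (190,461), other peg from (36,117) to (228,125). On the right are the gauge's beam-end, tab-top and rig-base corners. I'll fit the planar poses to these.

```bash
cat > fit.py <<'E'
from h import *
from scipy.optimize import least_squares
def W(q,X):
    X=np.array(X,float)/1000;c,s=np.cos(q[2]),np.sin(q[2])
    return np.c_[q[0]+c*X[:,0]-s*X[:,1],q[1]+s*X[:,0]+c*X[:,1],X[:,2]]
def fit(obs,q0): # obs: list of (cam,uv,X)
    f=lambda q:np.concatenate([(proj(c,W(q,X))-uv).ravel() for c,uv,X in obs])
    r=least_squares(f,q0,loss='soft_l1',x_scale=[.01,.01,.01]); return r.x,f(r.x).reshape(-1,2)
E
python3 - <<'E'
from fit import *
import pickle
np.set_printoptions(precision=4,suppress=True)
P=pickle.load(open("cams.pkl","rb"))
A=np.array([(13,460),(37,117),(190,461),(228,125),(60,28),(272,42)],float);uv=np.array([290,112])+A/2.88-.33
X=[(-52,-60,123),(-52,75,123),(18,-60,113),(18,75,113),(-50,105,12),(50,105,12)]
for sel in (range(6),range(4)):
    q,r=fit([(P['wrack'],uv[list(sel)],[X[i] for i in sel])],[.551,-.339,.095]);print("rack",q);print(r.T)
pickle.dump(q,open("rack.pkl","wb"))
B=np.array([(543,125),(577,125),(512,570),(542,572),(525,337),(558,337),(512,483),(548,484),(450,35),(707,60),(655,495)],float)
uv=np.array([265,100])+(B-[400,0])/3.4-.33
X=[(-5,76,150),(5,76,150),(-5,-76,150),(5,-76,150),(-5,22,205),(5,22,205),(-5,-22,205),(5,-22,205),(-55,100,18),(55,100,18),(55,-100,18)]
for sel in (range(11),range(8)):
    q,r=fit([(P['wrig'],uv[list(sel)],[X[i] for i in sel])],[.487,.02,.166]);print("rig",q);print(r.T)
    if len(sel)==11: pickle.dump(q,open("rig.pkl","wb"))
# check in scene
c=cam("scene");rk=pickle.load(open("rack.pkl","rb"))
im=robot.grab_frame("scene")[:,:,::-1].copy();o=np.array([165,130])
im=cv2.resize(im[130:290,165:485],None,fx=2.5,fy=2.5,interpolation=cv2.INTER_CUBIC)
for p in np.r_[proj(c,W(q,X+[(0,0,170)])),proj(c,W(rk,[(-52,-60,123),(18,-60,113),(-52,75,123),(50,105,12),(50,-105,12)]))]:
    cv2.circle(im,tuple(int(v) for v in (p-o)*2.5),2,(0,0,255),-1)
cv2.imwrite("pics/chk.png",im)
E
```

```text
rack [ 0.5473 -0.3442  0.0132]
[[ 0.7068 -0.2722 -0.3079 -0.4074 -0.3119  1.1998]
 [-0.0723  0.1906  0.0038  1.466  -1.5927 -0.3333]]
rack [ 0.5473 -0.3438  0.0123]
[[ 0.7511 -0.1083 -0.2522 -0.2353]
 [-0.4157 -0.2177 -0.2836  1.1278]]
rig [0.4731 0.0192 0.0749]
[[ 0.8937  0.3174  0.1845 -0.1523 -0.7679  0.0853 -0.11   -0.5081 -1.6731
   0.4317  1.3627]
 [-0.2874  0.5521 -0.1072 -0.0015 -0.4237  0.4802  0.0337  0.5876 -1.1408
  -1.4599  1.836 ]]
rig [0.4731 0.0193 0.0795]
[[ 0.5846  0.0128  0.5049  0.1713 -0.8499  0.008   0.019  -0.3749]
 [-0.4051  0.39   -0.1553 -0.0856 -0.5278  0.3289 -0.0463  0.4635]]
```

View pics/chk.png

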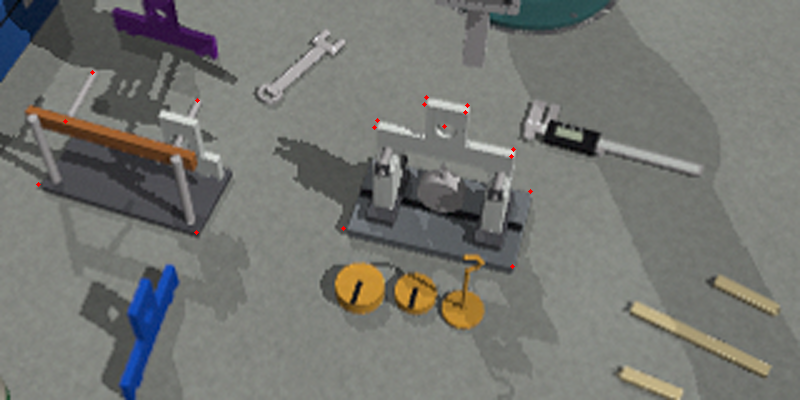

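The projections land on the objects in the scene camera too, so the fit is good. Now the gauge: grasp, lift, thread onto the peg, release.

```bash
cat > t1.py <<'E'
from fit import *
rig=np.array([.4731,.0192,.0775]); rk=np.array([.5473,-.344,.0126])
def st(m): s=robot.get_state(); print(m,round(s['time'],2),s['ee_pos'].round(4),s['force'].round(1),round(s['opening'],4),round(s['grasp_force'],1))
G=lambda x,z:W(rig,[(x,0,z)])[0]
K=lambda x,z:W(rk,[(x,-60,z)])[0]
E
python3 - <<'E'
from t1 import *
D=down(rig[2]+np.pi/2)
robot.move_ptp(G(0,270),D); robot.move_linear(G(0,204),.12)
robot.gripper_to(.0); st("grip")
robot.move_linear(G(0,225),.06); st("lift")
robot.move_linear(G(0,310),.2)
D2=down(rk[2]+np.pi/2)
robot.move_ptp(K(-85,290),D2)
robot.move_linear(K(-85,154),.12); st("pre")
hit=robot.move_linear(K(-10,154),.05,threshold=6); st(f"ins {hit}")
if not hit:
    hit=robot.move_linear(K(-10,143.5),.02,threshold=2.5); st(f"low {hit}")
cv2.imwrite("pics/ins.png",np.vstack([robot.grab_frame("scene")[130:280,140:440],robot.grab_frame("side")[100:250,220:520]])[:,:,::-1].repeat(2,0).repeat(2,1))
E
```

```text
grip 5.91 [0.473  0.0192 0.204 ] [-0.8 -0.8  0.3] 0.0096 30.0
lift 6.41 [0.4732 0.0191 0.2252] [ 0.9 -0.8 -1.9] 0.0094 30.0
pre 9.83 [ 0.4634 -0.4053  0.1548] [ 0.   0.6 -2. ] 0.0098 30.0
ins False 11.48 [ 0.5378 -0.4043  0.1541] [-0.1  0.8 -1.7] 0.0096 30.0
low True 11.95 [ 0.538  -0.4042  0.1447] [-1.3  0.3  5.8] 0.0096 30.0
```

View pics/ins.png

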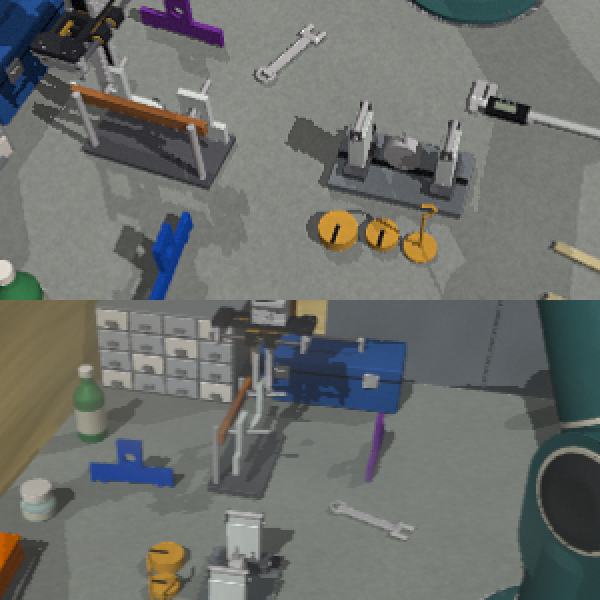

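The insertion met no resistance. Contact came at hole z = 110.7 mm against 110.5 mm predicted, and the pictures show the gauge on the peg at top left of the rack. Releasing it and going to look at the bar.

```bash
python3 - <<'E'
from t1 import *
import pickle
robot.gripper_to(.035); st("rel")
robot.move_linear(K(-10,190),.08); robot.move_linear(K(-10,300),.25)
robot.move_ptp([.53,.37,.27],down(-.19+np.pi/2)); robot.gripper_to(.06); robot.pause(.15)
c=cam("wrist");pickle.dump(c,open("bar.pkl","wb"));im=robot.grab_frame("wrist")
st("look"); print(robot.get_state()['qpos'].round(2))
P=proj(c,[(.533,.342,.008)])[0];print(P)
o=np.clip((P-[100,100]).astype(int),0,None); print(o)
a=cv2.resize(im[o[1]:o[1]+200,o[0]:o[0]+200],(560,560),interpolation=cv2.INTER_CUBIC)
s=cv2.resize(robot.grab_frame("scene")[140:240,165:265],(240,240),interpolation=cv2.INTER_CUBIC)
m=np.zeros((560,800,3),np.uint8);m[:a.shape[0],:560]=a;m[:240,560:]=s
cv2.imwrite("pics/bar.png",m[:,:,::-1])
E
```

```text
rel 12.64 [ 0.5375 -0.4039  0.1442] [ 0.1 -0.1  0.2] 0.0347 0.0
look 17.48 [0.53 0.37 0.27] [-0.1  0.2  0.6] 0.0597 0.0
[-0.03  0.58 -0.94  1.48  0.48  1.32 -1.2 ]
[329.74561138 194.03464237]
[229  94]
```

View pics/bar.png

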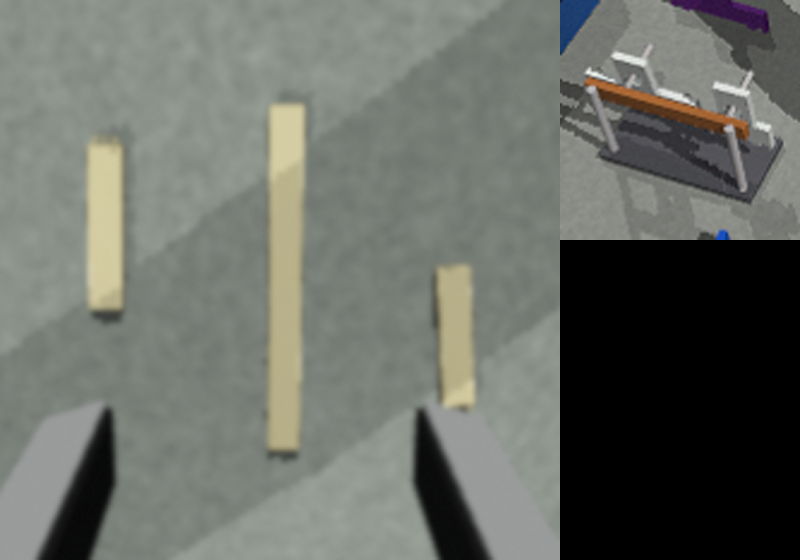

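The inset shows the gauge hanging on the free peg. The bar's top-face corners are at (269,104), (306,104), (267,450) and (299,450) in the crop. Next: fit, grasp, lay.

```bash
python3 - <<'E'
from t1 import *
import pickle
c=pickle.load(open("bar.pkl","rb"))
uv=np.array([229,94])+np.array([(269,104),(306,104),(267,450),(299,450)])/2.8-.33
q,r=fit([(c,uv,[(-7.5,80,8),(7.5,80,8),(-7.5,-80,8),(7.5,-80,8)])],[.533,.342,-.19]);print(q,r.round(2).tolist())
assert abs(r).max()<2.5
B=lambda z:W(q,[(0,0,z)])[0]
robot.move_ptp(B(90),down(q[2]+np.pi/2)); robot.move_linear(B(21),.08); st("at")
robot.gripper_to(0.); st("grip")
robot.move_linear(B(40),.06); robot.move_linear(B(230),.25); st("up")
robot.move_ptp(G(0,215),down(rig[2]+np.pi/2)); robot.move_linear(G(0,148),.1); robot.pause(.3); st("pre")
h=robot.move_linear(G(0,140.3),.012,threshold=1.5); st(f"low {h}")
c=cam("wrist");pickle.dump(c,open("fin.pkl","wb"));im=robot.grab_frame("wrist")
cv2.imwrite("pics/lay.png",im[:,:,::-1])
E
```

```text
[ 0.53358095  0.33984738 -0.19826068] [[0.36, 0.13], [-0.37, 0.22], [0.06, -0.25], [-0.05, -0.18]]
at 19.3 [0.5338 0.3401 0.0215] [0.3 1.  0.8] 0.0599 0.0
grip 20.07 [0.5336 0.3398 0.021 ] [-0.1 -0.9 -0.8] 0.0146 30.0
up 21.45 [0.5332 0.3393 0.2286] [ 0.3  0.3 -0.9] 0.0143 30.0
pre 23.82 [0.4733 0.0191 0.1483] [-0.1 -0.7  0.6] 0.0143 30.0
low True 24.39 [0.473  0.0192 0.1408] [-0.5  0.6  5.2] 0.0142 30.0
```

Contact came at 140.8 mm, right where it should. Release, back off, inspect.

```bash
python3 - <<'E'
from t1 import *
import pickle
robot.gripper_to(.04); st("rel")
robot.move_linear(G(0,190),.06); robot.move_linear(W(rig,[(0,25,300)])[0],.25); robot.pause(.2)
c=cam("wrist");pickle.dump(c,open("fin.pkl","wb"));im=robot.grab_frame("wrist");st("look")
P=proj(c,[G(0,128)])[0];o=(P-[70,100]).astype(int);print(o)
E_=proj(c,W(rig,[(x,y,128) for y in(80,-80) for x in(-7.5,7.5)])); print(((E_-o+.33)*3).round(0).tolist())
a=cv2.resize(im[max(o[1],0):o[1]+200,o[0]:o[0]+170],None,fx=3,fy=3,interpolation=cv2.INTER_CUBIC)
s=cv2.resize(robot.grab_frame("scene")[140:260,165:265],(280,336),interpolation=cv2.INTER_CUBIC)
m=np.zeros((600,800,3),np.uint8);m[:a.shape[0],:a.shape[1]]=a;m[:336,520:]=s
cv2.imwrite("pics/fin.png",m[:,:,::-1])
E
```

```text
rel 25.04 [0.4727 0.0191 0.1407] [ 0.1  0.4 -0.4] 0.0398 0.0
look 26.87 [0.4709 0.044  0.2993] [-0.6  0.2  0.1] 0.0399 0.0
[254 113]
[[188.0, 60.0], [236.0, 60.0], [191.0, 518.0], [233.0, 518.0]]
```

View pics/fin.png

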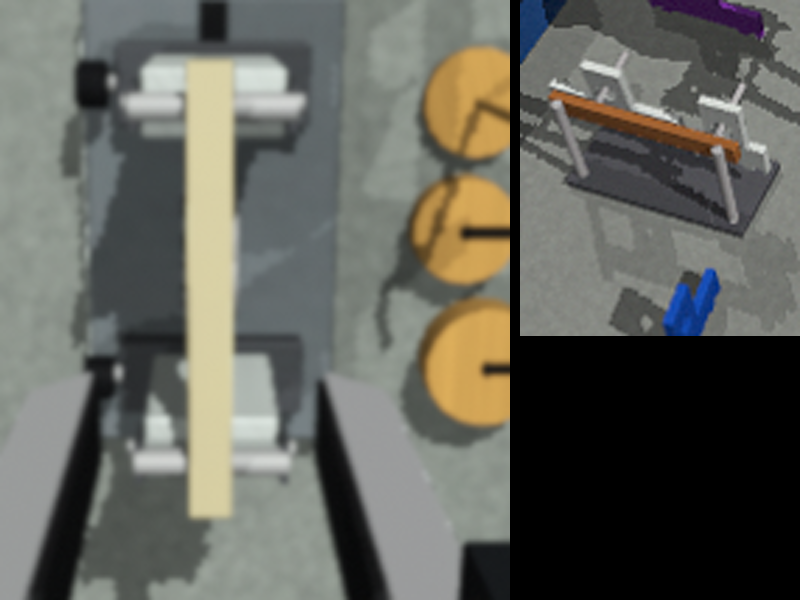

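The bar corners, about (187,60), (234,59), (189,517) and (232,517), match the predicted ones. The overhangs look unequal, 44 px against 56 px, so I'll check the rollers' predicted pixels for parallax.

```bash
python3 - <<'E'
from t1 import *
import pickle
c=pickle.load(open("fin.pkl","rb"))
print(((proj(c,W(rig,[(x,y,115) for y in(64,-64) for x in(-28,28)]))-[254,113]+.33)*3).round(0).tolist())
uv=np.array([(122,107),(305,104),(133,461),(290,460)])/3+[254,113]-.33
print(fit([(c,uv,[(x,y,116) for y in(64,-64) for x in(-28,28)])],rig)[0]-rig)
uv=np.array([(187,60),(234.5,59),(189,517),(232.5,517)])/3+[254,113]-.33
print(fit([(c,uv,[(x,y,128) for y in(80,-80) for x in(-7.5,7.5)])],rig)[0]-rig)
E
```

```text
[[128.0, 107.0], [297.0, 106.0], [135.0, 461.0], [289.0, 461.0]]
[-0.0004085   0.00051221  0.00310776]
[-0.00052817  0.00016685 -0.00079614]
```

Parallax accounts for the difference: relative to the rollers the bar is within about 0.5 mm and 0.004 rad. Handing in.

```bash
python3 -c "
from rig import robot
print(robot.sign_off())"
```

```text
the job is handed in; nothing more can be done
None
```

The job is handed in at about 27 s on the robot's clock: the gauge hangs on the rack's free peg, and the whole bar lies across both rollers, centred to about 0.5 mm and square to about 0.004 rad by the last wrist-camera picture, with nothing else disturbed.

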